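# Push a stuck panel out of its picture frame

## Task

Three old picture frames lie face down on risers on the restorer's table, each with a painted panel stuck in it under a backing board. On the square frame whose board has the round hole, press down on the panel's back through that hole until the panel is out of the frame and lies on the foam pad underneath. Leave the panels in the other two frames stuck where they are.

Things in the scene. Friction and masses are not known exactly. Their poses are not given: they have to be found in the camera images.
- round_hole_hole (a point): Centre of the ROUND 64 mm hole at the top face (z 0.073 m) of the plywood board on the frame to work on; z up, x and y along the sides. The frame is square, 150 x 150 mm, dark wood, fixed face down on risers 45 mm high; board 6 mm thick, a brass weight 20 mm high on one corner. Closed fingertips fit in the hole.
- round_hole_panel (a joint): Travel straight down (m) of its stuck wooden panel, 108 x 108 x 10 mm, seen through the hole. 0 = fully home (upper face at z 0.065 m), up to 0.004 at the start; over 0.020 it is below the frame; 0.030 = lying on the grey foam pad (upper face at z 0.035 m), where it stops. Moves at about 8 N (a few N more when fast); no spring, stays where it is left.
- square_hole_panel (a joint): Panel of the second frame, which is also square, 150 x 150 mm, but its board has a SQUARE hole of 60 x 60 mm; joint value 0 = stuck fully home, up to 0.004 at the start, 0.030 = out and lying on its foam; stiff (about 8 N), stays where it is left. Not to be pushed out.
- long_frame_panel (a joint): Panel of the third frame, which is oblong, 170 x 120 mm, with a smaller round hole of 50 mm; joint value 0 = stuck fully home, up to 0.004 at the start, 0.030 = out and lying on its foam; stiff (about 8 N), stays where it is left. Not to be pushed out.
There are look-alikes about, which are no part of the job. Leave any pink look-alike of the part that bears round_hole_hole alone.

How it is judged:
By the outcome, as a careful person would: the job done as asked, in the order asked, and still so for the second after the job is handed in, with the robot touching nothing.
It also fails if it takes over 29 s, if anything falls off the work surface, if the arm or the gripper's body presses on something with over 40 N, if the wrist force passes 120 N, or if a joint passes its speed limit or range.

## Robot

A 6-joint arm with a two-finger parallel gripper is mounted at the origin on the work surface. World frame = base frame: x ahead of the robot, y to its left, z up, the work surface at z = 0. Lengths are in m, angles in degrees, forces in N, time in s.
With the tool pointing down it reaches from about 0.35 to 0.925 m from the base axis. Payload 6.4 kg.
Tool frame: the origin (TCP) lies on the mounting face of the last link; the fingertips stand 199 mm ahead of it and the grasp point (between the pads) lies 180 mm ahead of it; z points along the fingers, y is the line along which they close (so a half turn about z gives the same grasp; the last joint's range is limited). The gripper opens to 94 mm and grips with 3 to 60 N. Pads are 16 mm wide; open, the fingers measure 119 mm over their backs; the gripper's body (75 mm by 177 mm) begins 78 mm behind the grasp point.
Start: joints at [-77.011, 14.043, 89.255, -0, 76.702, -9.975], TCP at [0.254, -0.598, 0.405] pointing down, gripper open.
Joint ranges: [-179.41, 179.41], [-58.25, 129.5], [7.25, 145.43], [-54.29, 234.29], [11.92, 165.04], [-157.13, 157.13]. Speed limits (degrees/s): [147.25, 147.25, 180, 180, 180, 180].

## Interface

Orientations are given as [roll, pitch, yaw] about the fixed x, y, z axes, in that order (R = Rz(yaw) Ry(pitch) Rx(roll)).
In Python, from bench import sense, cams, order gives the robot as it stands.
- The arm moves only by the tool servo_tool, never from a script. Its argument "increments" is a list of rows, each an object with "dp": the shift along the tool's x, y, z in units of 2 cm (1.0 is 2 cm), a list of three; "spin": the turn about the tool's z in units of 0.08 rad (1.0 is 0.08 rad). A call has 1 to 5 rows; each row shifts and turns the commanded pose from where the row before left it, along the tool's axes as they then stand; what a row does not reach is not made up. A row lasts 1/12 s, in which the tool goes at most 41.7 mm and 7.16 degrees, less where a joint would pass 70% of its speed; a pose out of reach is approached as far as the arm can. A call with a number of a shift or a turn outside -1 to 1 is refused whole. A call with a gripper value outside its range is refused whole. "gripper" is the opening, from 0 (shut) to 1 (fully open), set as the call begins (left out, the last holds). The fingers move at their own pace and stop on an object; the grip force is fixed at half the most. Time passes only in rows, so rows that do not move let the fingers close. It gives the time, the measured TCP pose, the force, the opening and the grip force at its end, in the units of the state.
- sense(): the state, without advancing time (a new reading comes with each control period).
- cams.capture(name): name is "scene" or "top" or "wrist"; returns the picture (400x640x3 uint8, blue, green, red); there is no depth.
- cams.camera_info(name): a dict with "fx", "fy", "cx", "cy" (pixels), "dist" ([k1, k2, p1, p2, k3] as OpenCV has them; the pictures are not rectified), "position" and "attitude" of the camera in the world; the wrist camera has in their place "mount" (4x4, takes a point from camera to tool coordinates, whose origin is the TCP and whose axes are the flange's). Camera axes: x right, y up, looking along -z (the intrinsics and any distortion apply to the point x, -y, -z); pixel columns grow to the right and rows downward; lengths in m; the calibration is good to about 2 mm. A picture is of the moment at which its call begins: read the wrist's pose just before it. camera_info takes no time and is no camera call.
- order.sign_off(): hands the job in; it is judged then, once.
Trained networks look in the newest picture that a camera, given by its name, has taken for a name from the list of things; names that differ only in an ending like _2 or _b are one class to them, and where a whole thing is asked for, a point or a joint stands for the part that bears it (a point fixed in the world has none). Each returns a list of dicts, best first, with "conf" (0 to 1); they miss things now and then, are a little off and sometimes report something else, mostly with a low value. They report only what shows in the picture. A call takes as long as a camera call. They do not tell look-alikes from the thing itself.
- cams.regions_of(camera, thing): "mask" (400x640 bool, what is visible of it) and "centre" ([column, row] in pixels, amid what is visible of it).
The state is a dict: "time": time; "joint_positions": joint angles; "qvel": joint speeds; "effort": joint torques, N m; "ee_pos": TCP position; "eef_rot": TCP orientation; "wrist_force": force on the tool from outside, world axes, zero at the start; "ft_torque": the same for the moment, N m; "width": finger opening in m; "finger_force": force on a finger pad.
Only numpy, scipy, OpenCV 4.12 (cv2) and the standard library are available. Lean on these libraries where they do the work, as an engineer would, in place of code of your own. Each camera call takes 0.05 s, during which the arm holds its last target. There are 200 camera calls.

## Working session

There is one attempt and no reset: what is moved stays moved. The work goes in short steps, Python scripts to look and compute and a tool call to move; the robot and the scene stay as the last step left them, time stands still between calls to the robot, and variables do not carry over. Pictures are saved under pics/ and viewed, at most 10 in all, crops included, and the job is handed in when it is done.

Besides the shell and the picture viewer there is one more tool, called after "Request:" as a command line: name --argument value ..., lists and objects as JSON in quotes. servo_tool: Moves the arm, as the interface text tells. Its arguments: {"type":"object","properties":{"increments":{"type":"array"},"gripper":{"type":"number"}},"required":["increments"]}

```bash
mkdir -p pics
cat > h.py <<'E'
import numpy as np, cv2
from scipy.spatial.transform import Rotation as R
from bench import sense, cams, order
def ray(name,uv,st=None):
    c=cams.camera_info(name)
    K=np.array([[c['fx'],0,c['cx']],[0,c['fy'],c['cy']],[0,0,1.]])
    p=cv2.undistortPoints(np.array([[uv]],float),K,np.array(c['dist'],float))[0,0]
    d=np.array([p[0],-p[1],-1.])
    if 'mount' in c:
        M=np.array(c['mount']); T=np.eye(4); T[:3,:3]=R.from_euler('xyz',st['eef_rot'],degrees=True).as_matrix(); T[:3,3]=st['ee_pos']; W=T@M
        o,A=W[:3,3],W[:3,:3]
    else:
        o=np.array(c['position']); a=np.array(c['attitude']); A=a if a.shape==(3,3) else (R.from_euler('xyz',a,degrees=True).as_matrix() if a.size==3 else R.from_quat(a).as_matrix())
    return o,A@d
def onz(name,uv,z,st=None):
    o,d=ray(name,uv,st); return o+d*(z-o[2])/d[2]
def tri(rs):
    A=0;b=0
    for o,d in rs:
        d=d/np.linalg.norm(d);P=np.eye(3)-np.outer(d,d);A=A+P;b=b+P@o
    return np.linalg.solve(A,b)
E
python3 - <<'E'
from h import *
s=sense();print(s)
for n in('scene','top'):
    print({k:v for k,v in cams.camera_info(n).items()})
    im=cams.capture(n);cv2.imwrite(f'pics/{n}.png',im)
    for t in('round_hole_hole','round_hole_panel','square_hole_panel','long_frame_panel'):
        for r in cams.regions_of(n,t): print(n,t,r['conf'],r['centre'],r['mask'].sum(),onz(n,r['centre'],.073).round(3))
E
```

```text
{'time': 0.0, 'joint_positions': array([-7.70109426e+01,  1.40854333e+01,  8.93230266e+01,  1.35060757e-03,
        7.67025629e+01, -9.97298960e+00]), 'qvel': array([-0.03952344, -0.03405047,  0.08782339, -0.02051869,  0.10014463,
       -0.0143918 ]), 'effort': array([-1.44840673e-03, -4.15826368e+01, -3.14609778e+01,  6.84977020e-02,
        3.33201012e-02, -1.19321453e-04]), 'ee_pos': array([ 0.25355987, -0.59827022,  0.40354801]), 'eef_rot': array([-1.79890882e+02, -2.05212868e-02,  2.29617156e+01]), 'wrist_force': array([0.42748166, 0.06988897, 0.83979928]), 'ft_torque': array([-0.03516083, -0.01815779,  0.00564446]), 'finger_force': 0.0, 'width': 0.09410982384998731}
{'fx': 392.439519458615, 'fy': 392.439519458615, 'cx': 322.0838241227684, 'cy': 196.95686937810748, 'dist': array([-0.09276529,  0.        ,  0.        ,  0.        ,  0.        ]), 'position': array([0.98193392, 0.29731234, 0.56302552]), 'attitude': array([ 49.50865159,  -1.00138348, 121.9298197 ])}
scene round_hole_hole 0.76 [221.0, 176.6] 4992 [ 0.549 -0.206  0.073]
scene round_hole_hole 0.57 [342.8, 171.8] 4702
[... 242 characters left out ...]
.20058468031993, 'fy': 413.20058468031993, 'cx': 316.4416377426175, 'cy': 199.71955932964747, 'dist': array([-0.06640982,  0.        ,  0.        ,  0.        ,  0.        ]), 'position': array([0.36482779, 0.0130412 , 0.99009975]), 'attitude': array([  6.82637614,  -1.32401885, -91.32836656])}
top round_hole_hole 0.97 [413.8, 175.9] 4429 [ 0.524 -0.233  0.073]
top round_hole_hole 0.56 [327.3, 255.4] 4563 [ 0.35  -0.032  0.073]
top round_hole_panel 0.93 [326.0, 252.3] 669 [ 0.357 -0.029  0.073]
top round_hole_panel 0.78 [412.9, 174.1] 592 [ 0.528 -0.231  0.073]
top square_hole_panel 0.6 [202.8, 188.6] 668 [0.504 0.243 0.073]
top long_frame_panel 0.72 [313.3, 149.1] 381 [ 0.59  -0.006  0.073]
```

View pics/top.png

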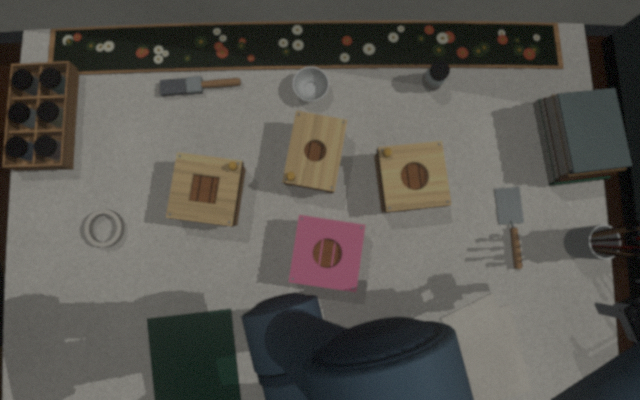

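View pics/scene.png

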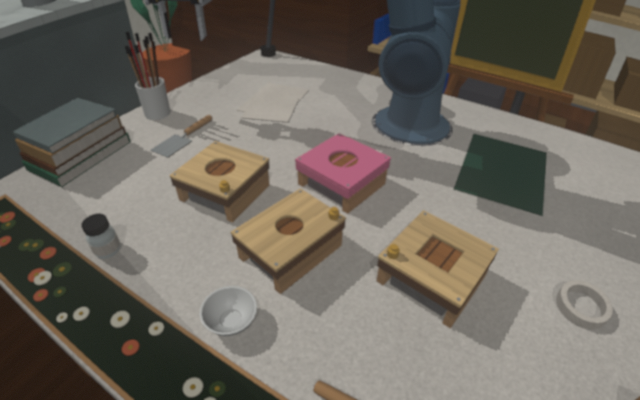

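The target is the plain wood square frame at top (414,175) and scene (221,167). The pink one at top (327,253) is the look-alike. The square-hole frame is at (204,189) and the oblong one at (315,150). I'm moving towards the target at height with the fingers closing.

Request:
servo_tool --increments '[{"dp": [0.98,-0.58,0]},{"dp": [0.98,-0.58,0]},{"dp": [0.98,-0.58,0]},{"dp": [0.98,-0.58,0]},{"dp": [0.98,-0.58,0]}]' --gripper 0

```text
invalid input
```

Request:
servo_tool --increments '[{"dp": [0.98,-0.58,0]},{"dp": [0.98,-0.58,0]},{"dp": [0.98,-0.58,0]},{"dp": [0.98,-0.58,0]},{"dp": [0.98,-0.58,0]}]'

```text
invalid input
```

Request:
servo_tool --increments '[{"dp": [0.98,-0.58,0]},{"dp": [0.98,-0.58,0]},{"dp": [0.98,-0.58,0]},{"dp": [0,0,0]},{"dp": [0,0,0]}]'

```text
invalid input
```

Run:
```python
from h import *
s=sense();print(s['time'],s['ee_pos'],s['eef_rot'],s['width'],s['wrist_force'])
print(cams.camera_info('wrist')['mount'])
im=cams.capture('wrist');cv2.imwrite('pics/w1.png',im)
for t in('round_hole_hole','round_hole_panel'):
    for r in cams.regions_of('wrist',t): print(t,r['conf'],r['centre'],r['mask'].sum(),onz('wrist',r['centre'],.073,s).round(4))
```

```text
0.5 [ 0.25359845 -0.59848702  0.40462784] [-1.79995224e+02 -2.02683615e-03  2.29627667e+01] 0.09374966615091751 [ 0.73618943 -0.12956565 -0.09063537]
[[-2.06702691e-05  9.70697479e-01  2.40304814e-01  7.01048307e-02]
 [ 9.99999940e-01  1.03392234e-04 -3.31630114e-04  5.16061958e-04]
 [-3.46758167e-04  2.40304793e-01 -9.70697423e-01  1.82466788e-02]
 [ 0.00000000e+00  0.00000000e+00  0.00000000e+00  1.00000000e+00]]
```

View pics/w1.png

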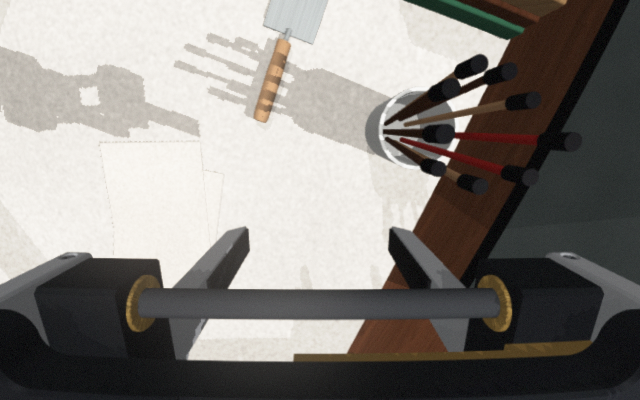

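The arm hasn't moved, because all three calls were refused. The wrist picture shows the fork at (270,80) and the brush pot at (420,130), and the pot is off my path. I think each row needs "spin", so I'll add it.

Request:
servo_tool --increments '[{"dp": [0.98,-0.58,0],"spin": 0},{"dp": [0.98,-0.58,0],"spin": 0},{"dp": [0.98,-0.58,0],"spin": 0},{"dp": [0.98,-0.58,0],"spin": 0},{"dp": [0.98,-0.58,0],"spin": 0}]' --gripper 0

```text
time: 1.07
ee_pos: [0.3217, -0.506, 0.4047]
eef_rot: [180.0, -0.0, 22.9]
wrist_force: [0.1, -0.8, -0.8]
width: 0.0641
finger_force: 0.0
```

Request:
servo_tool --increments '[{"dp": [0.98,-0.58,0],"spin": 0},{"dp": [0.98,-0.58,0],"spin": 0},{"dp": [0.98,-0.58,0],"spin": 0},{"dp": [0.98,-0.58,0],"spin": 0},{"dp": [0.98,-0.58,0],"spin": 0}]' --gripper 0

```text
time: 1.48
ee_pos: [0.3894, -0.4142, 0.4048]
eef_rot: [180.0, -0.0, 23.0]
wrist_force: [0.5, 0.8, -0.1]
width: 0.0305
finger_force: 0.0
```

Request:
servo_tool --increments '[{"dp": [0.98,-0.58,0],"spin": 0},{"dp": [0.98,-0.58,0],"spin": 0},{"dp": [0,0,0],"spin": 0},{"dp": [0,0,0],"spin": 0},{"dp": [0,0,0],"spin": 0}]' --gripper 0

```text
time: 1.9
ee_pos: [0.4156, -0.379, 0.4048]
eef_rot: [180.0, 0.0, 23.0]
wrist_force: [-0.4, -0.0, 0.9]
width: 0.001
finger_force: 0.0
```

Run:
```python
from h import *
s=sense();print(s['time'],s['ee_pos'],s['eef_rot'],s['width'],s['wrist_force'])
im=cams.capture('wrist');cv2.imwrite('pics/w2.png',im)
for t in('round_hole_hole','round_hole_panel'):
    for r in cams.regions_of('wrist',t): print(t,r['conf'],r['centre'],r['mask'].sum(),onz('wrist',r['centre'],.073,s).round(4))
```

```text
1.9 [ 0.41563324 -0.37895932  0.40476748] [1.79977410e+02 1.73878646e-02 2.29625643e+01] 0.0009797590744146031 [-0.43491081 -0.01834183  0.94685888]
round_hole_hole 0.89 [52.0, 135.8] 15300 [ 0.3638 -0.0757  0.073 ]
round_hole_hole 0.76 [239.6, 59.1] 19020 [ 0.5176 -0.2487  0.073 ]
round_hole_panel 0.64 [19.5, 127.7] 1850 [ 0.3578 -0.0357  0.073 ]
```

View pics/w2.png

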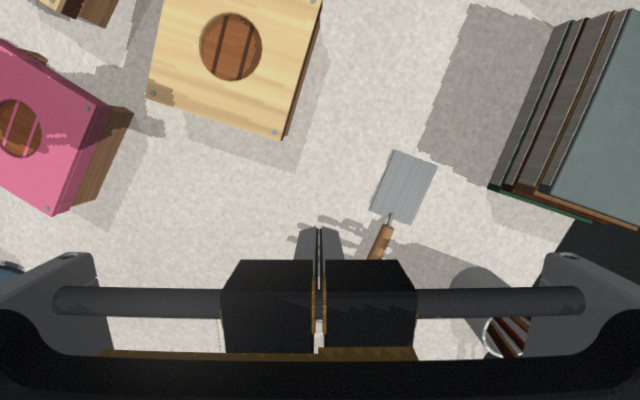

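The round hole of the target is at about (231,46), and part of the pink look-alike is at the left (18,128). I'll triangulate the hole from three views.

Run:
```python
from h import *
s=sense(); s['ee_pos'],s['eef_rot']=np.array([.41563324,-.37895932,.40476748]),[179.97741,.01738,22.96256]
R_=[]
for n,f,(u,v),h in(('wrist','w2',(231,46),45),('top','top',(414,175),22),('scene','scene',(221,167),24)):
    im=cv2.imread(f'pics/{f}.png'); u0,v0=max(u-h,0),max(v-h,0)
    g=cv2.cvtColor(im,cv2.COLOR_BGR2GRAY)[v0:v+h,u0:u+h]
    t,m=cv2.threshold(g,0,255,cv2.THRESH_BINARY_INV+cv2.THRESH_OTSU)
    m=cv2.morphologyEx(m,cv2.MORPH_CLOSE,np.ones((3,3)))
    cs,_=cv2.findContours(m,0,2); c=min((c for c in cs if cv2.contourArea(c)>100),key=lambda c:np.linalg.norm(cv2.boundingRect(c)[:2]+np.array(cv2.boundingRect(c)[2:])/2-[u-u0,v-v0]))
    e=cv2.fitEllipse(cv2.convexHull(c)); p=np.array(e[0])+[u0,v0]
    print(n,p,e[1],onz(n,p,.073,s).round(4)); R_.append(ray(n,p,s))
print('tri wt',tri(R_[:2]).round(4),'all',tri(R_).round(4))
```

```text
wrist [230.18089676  46.49294281] (62.67756271362305, 68.65240478515625) [ 0.5253 -0.2356  0.073 ]
top [414.44105148 175.32839394] (27.062026977539062, 28.58719253540039) [ 0.5254 -0.2348  0.073 ]
scene [219.39946175 166.83577728] (16.719087600708008, 30.116474151611328) [ 0.5256 -0.2327  0.073 ]
tri wt [ 0.5255 -0.2351  0.0718] all [ 0.5251 -0.2348  0.0718]
```

Request:
servo_tool --increments '[{"dp": [0.98,-0.56,0.3],"spin": 0},{"dp": [0.98,-0.56,0.3],"spin": 0},{"dp": [0.98,-0.56,0.3],"spin": 0},{"dp": [0.98,-0.56,0.3],"spin": 0},{"dp": [0.98,-0.56,0.3],"spin": 0}]' --gripper 0

```text
time: 2.47
ee_pos: [0.4844, -0.2888, 0.3744]
eef_rot: [180.0, 0.0, 22.9]
wrist_force: [0.1, -0.4, 0.5]
width: 0.0005
finger_force: 0.0
```

Request:
servo_tool --increments '[{"dp": [0.98,-0.56,0.5],"spin": 0},{"dp": [0.98,-0.56,0.5],"spin": 0},{"dp": [0.98,-0.56,0.5],"spin": 0},{"dp": [0,0,0.5],"spin": 0},{"dp": [0,0,0],"spin": 0}]' --gripper 0

```text
time: 2.88
ee_pos: [0.5248, -0.2346, 0.3322]
eef_rot: [-179.8, 0.1, 23.0]
wrist_force: [-0.2, 0.7, 0.3]
width: 0.0004
finger_force: 0.0
```

Run:
```python
from h import *
s=sense();print(s['time'],s['ee_pos'],s['eef_rot'],s['width'],s['wrist_force'])
t=R.from_euler('xyz',s['eef_rot'],degrees=True); tip=s['ee_pos']+t.apply([0,0,.199])
print('tip',tip,'to go, tool units',t.inv().apply(np.array([.5255,-.235,.0345])-tip)/.02)
im=cams.capture('scene')[100:240,130:330];cv2.imwrite('pics/s2.png',cv2.resize(im,None,fx=3,fy=3))
```

```text
2.8833 [ 0.52480315 -0.23458725  0.33220196] [-1.79806820e+02  1.47767858e-01  2.30180489e+01] 0.0004233366573140393 [-0.15795086  0.65449064  0.2765497 ]
tip [ 0.52406843 -0.2341704   0.13320375] to go, tool units [0.06238774 0.08280457 4.9347919 ]
```

View pics/s2.png

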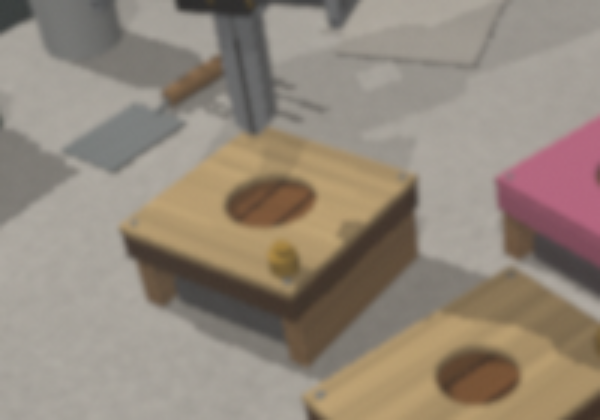

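The fingertips are at crop (258,130), about 60 mm above the hole and lined up with it (hole at crop (270,200)). I'm going down.

Request:
servo_tool --increments '[{"dp": [0,0,1],"spin": 0},{"dp": [0,0,1],"spin": 0},{"dp": [0,0,0.6],"spin": 0},{"dp": [0,0,0.2],"spin": 0},{"dp": [0,0,0],"spin": 0}]' --gripper 0

```text
time: 3.35
ee_pos: [0.5247, -0.2356, 0.2779]
eef_rot: [-179.9, 0.1, 22.9]
wrist_force: [0.1, 0.6, 0.3]
width: 0.0004
finger_force: 0.0
```

Request:
servo_tool --increments '[{"dp": [0,0,0.2],"spin": 0},{"dp": [0,0,0.2],"spin": 0},{"dp": [0,0,0.2],"spin": 0},{"dp": [0,0,0.2],"spin": 0},{"dp": [0,0,0.2],"spin": 0}]' --gripper 0

```text
time: 3.77
ee_pos: [0.5256, -0.2351, 0.2595]
eef_rot: [180.0, -0.0, 23.0]
wrist_force: [-2.5, 0.5, 7.9]
width: 0.0006
finger_force: 3.9
```

The force is about 8 N, so the panel is moving. I'll carry on to the foam.

Request:
servo_tool --increments '[{"dp": [0,0,0.18],"spin": 0},{"dp": [0,0,0.18],"spin": 0},{"dp": [0,0,0.18],"spin": 0},{"dp": [0,0,0.18],"spin": 0},{"dp": [0,0,0.18],"spin": 0}]' --gripper 0

```text
time: 4.18
ee_pos: [0.5257, -0.2351, 0.2418]
eef_rot: [180.0, -0.0, 23.0]
wrist_force: [-2.7, 1.4, 8.0]
width: 0.0001
finger_force: 3.9
```

Request:
servo_tool --increments '[{"dp": [0,0,0.1],"spin": 0},{"dp": [0,0,0.1],"spin": 0},{"dp": [0,0,0.1],"spin": 0},{"dp": [0,0,0.05],"spin": 0},{"dp": [0,0,0],"spin": 0}]' --gripper 0

```text
time: 4.6
ee_pos: [0.5256, -0.235, 0.2345]
eef_rot: [180.0, -0.0, 23.0]
wrist_force: [-2.5, 0.7, 5.0]
width: 0.0007
finger_force: 2.4
```

Request:
servo_tool --increments '[{"dp": [0,0,0.05],"spin": 0},{"dp": [0,0,0.05],"spin": 0},{"dp": [0,0,0],"spin": 0}]' --gripper 0

```text
time: 4.85
ee_pos: [0.5259, -0.2352, 0.2343]
eef_rot: [-180.0, 0.0, 23.0]
wrist_force: [-7.0, 3.9, 17.3]
width: 0.0007
finger_force: 8.6
```

The force rose to 17 N with almost no travel, so the panel is bottomed on the foam. I'll lift straight out.

Request:
servo_tool --increments '[{"dp": [0,0,-0.3],"spin": 0},{"dp": [0,0,-0.6],"spin": 0},{"dp": [0,0,-1],"spin": 0},{"dp": [0,0,-1],"spin": 0},{"dp": [0,0,-1],"spin": 0}]' --gripper 0

```text
time: 5.27
ee_pos: [0.5252, -0.2348, 0.3108]
eef_rot: [-180.0, -0.0, 23.0]
wrist_force: [0.6, 0.5, 0.2]
width: 0.0005
finger_force: 0.0
```

Request:
servo_tool --increments '[{"dp": [-0.5,0,-1],"spin": 0},{"dp": [-1,0,-1],"spin": 0},{"dp": [-1,0,-0.5],"spin": 0},{"dp": [-0.5,0,0],"spin": 0},{"dp": [0,0,0],"spin": 0}]' --gripper 0

```text
time: 5.68
ee_pos: [0.469, -0.2588, 0.3602]
eef_rot: [179.9, -0.0, 22.9]
wrist_force: [0.6, -0.7, -0.1]
width: 0.0006
finger_force: 0.0
```

Run:
```python
from h import *
s=sense();print(s['time'],s['ee_pos'],s['wrist_force'])
a=cams.capture('scene')[110:240,130:330];b=cams.capture('wrist')
a=cv2.resize(a,None,fx=3,fy=3)[:, :600]
o=np.zeros((400,600,3),np.uint8)
cv2.imwrite('pics/f.png',np.hstack([cv2.resize(a,(400,260)),cv2.resize(b,(400,260))]))
```

```text
5.6833 [ 0.46900118 -0.25880302  0.36023991] [ 0.64109038 -0.73076691 -0.13587573]
```

View pics/f.png

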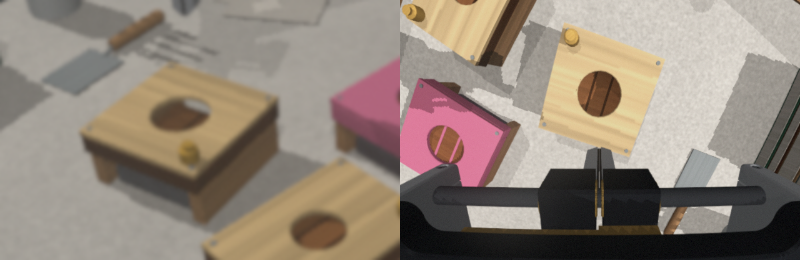

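The panel now lies well below the frame: light shows through the hole at (195,105). The weight is still in place, and the neighbouring panels are unmoved.

```bash
python3 -c "
from bench import order
print(order.sign_off())"
```

```text
the job is handed in; nothing more can be done
None
```

The panel in the round-hole square frame is pushed out and lies on its foam pad. I didn't touch the other two frames or the pink look-alike, and I handed the job in at about 5.7 s of the 29 s allowed.

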